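# Refit the height knob of the drying rack and hold it down for the clip

## Robot

A 6-joint arm with a two-finger parallel gripper is mounted at the origin on the work surface. World frame = base frame: x ahead of the robot, y to its left, z up, the work surface at z = 0. Lengths are in m, angles in degrees, forces in N, time in s.
With the tool pointing down it reaches from about 0.275 to 0.75 m from the base axis. Payload 10.2 kg.
Tool frame: the origin (TCP) lies between the finger pads; the fingertips stand 14 mm ahead of it and the grasp point (between the pads) lies 5 mm behind it (env.tip_reach is the distance from the TCP to the fingertips, in m); z points along the fingers, y is the line along which they close (so a half turn about z gives the same grasp; the last joint's range is limited). The gripper opens to 85 mm and grips with 20 to 120 N. Pads are 22 mm wide; open, the fingers measure 114 mm over their backs; the gripper's body (76 mm by 85 mm) begins 54 mm behind the grasp point. The pads swing forward as they close: fully open they stand 13 mm farther back than shut.
Start: joints at [-88.258, 17.928, 85.812, -0, 76.261, -12.8], TCP at [0.132, -0.508, 0.245] pointing down, gripper open.
Joint ranges: [-168.41, 168.41], [-55.51, 124.54], [10.69, 146.95], [-70.63, 250.63], [1, 178], [-165.06, 165.06]. Speed limits (degrees/s): [136.94, 136.94, 172.46, 180, 180, 180].

## Interface

Orientations are given as [roll, pitch, yaw] about the fixed x, y, z axes, in that order (R = Rz(yaw) Ry(pitch) Rx(roll)).
In Python, from plant import monitor, eyes, order, env gives the robot as it stands.
- The arm moves only by the tool step_arm, never from a script. Its argument "steps" is text: rows parted by semicolons, each of 4 numbers parted by spaces: the shift along the tool's x, y, z in units of 30 mm (1.0 is 30 mm), then the turn about the tool's z in units of 6 degrees (1.0 is 6 degrees). A call has 1 to 20 rows; each row shifts and turns the commanded pose from where the row before left it, along the tool's axes as they then stand; what a row does not reach is not made up. A row lasts 1/8 s, in which the tool goes at most 62.5 mm and 10.7 degrees, less where a joint would pass 70% of its speed; a pose out of reach is approached as far as the arm can. A call is refused whole if a number of a shift passes 1 or a number of a turn 1, either way. A call with a gripper value outside its range is refused whole. "hand" is the opening, from -1 (shut) to 1 (fully open), set as the call begins (left out, the last holds). The fingers move at their own pace and stop on an object; "force" is the grip in N (left out, the last holds). Time passes only in rows, so rows that do not move let the fingers close. It gives the time, the measured TCP pose, the force, the opening and the grip force at its end, in the units of the state.
- monitor.read_state(): the state, without advancing time (a new reading comes with each control period).
- eyes.get_image(name): name is "side" or "top" or "wrist"; returns a dict with "frame" (384x512x3 uint8, red, green, blue), "K" (3x3 intrinsics, pixels), "pose" (4x4, takes a point from camera to world coordinates). Camera axes: x right, y up, looking along -z (the intrinsics and any distortion apply to the point x, -y, -z); pixel columns grow to the right and rows downward; lengths in m; the calibration is good to about 2 mm. A picture is of the moment at which its call begins. There is no depth.
- order.job_done(): hands the job in; it is judged then, once.
Trained networks look in a picture, given as the dict that the camera call returned (one of the last four; its "shot" number tells which), for a name from the list of things; names that differ only in an ending like _2 or _b are one class to them, and where a whole thing is asked for, a point or a joint stands for the part that bears it (a point fixed in the world has none). Each returns a list of dicts, best first, with "score" (0 to 1); they miss things now and then, are a little off and sometimes report something else, mostly with a low value. They report only what shows in the picture. A call takes as long as a camera call. They do not tell look-alikes from the thing itself.
- eyes.search_frame(target, picture): "position" ([column, row] in pixels, amid what is visible of it).
The state is a dict: "time": time; "qpos": joint angles; "qvel": joint speeds; "joint_efforts": joint torques, N m; "tool_pos": TCP position; "eef_rot": TCP orientation; "wrist_force": force on the tool from outside, world axes, zero at the start; "torque": the same for the moment, N m; "grip_width": finger opening in m; "finger_force": force on a finger pad.
Only numpy, scipy, OpenCV 4.12 (cv2) and the standard library are available. Lean on these libraries where they do the work, as an engineer would, in place of code of your own. Each camera call takes 0.05 s, during which the arm holds its last target. There are 200 camera calls.

## Task

The height knob of the white drying rack has been washed and stands in the wooden tray among the pacifiers: pick it up and fit it back on top of the rack's post, turning it until its splines mesh with the slots of the socket and sliding it fully home. Then push it all the way down against the shaft's spring and finish while still gripping it and holding it fully pressed, so that I can slip the retaining clip through the post. Leave the pacifiers, the cup and the tin where they are.

Things in the scene. Friction and masses are not known exactly. Their poses are not given: they have to be found in the camera images.
- knob: Slate-blue plastic knob standing on its stem in a tray compartment; 60 g. Origin: centre of the stem's foot, z up its axis. Stem 22 mm long, core 14 mm thick, four splines (ribs) 5 mm wide reaching 14 mm from the axis along +-x and +-y, their lower edges rounded. Skirt: 48 mm disc, z 22 to 30. Above it the bar grip (grip).
- seat (a point): Centre of the underside of the knob's skirt (the seating face), on the axis 22 mm above the foot; knob's axes. When the knob is home it coincides with socket.
- socket (a point): Mouth centre of the grey splined hub on the rack's post, 165 mm above the dresser unpressed; z up, x and y along its slots. Four slots in a cross, 7 mm wide, reaching 15 mm from the axis, 25 mm deep, central bore 16 mm; teeth begin 1.5 mm below the mouth. Rim 37 mm wide: the skirt seats on it. The hub is at any start angle, turns with slight friction (0.02 N m); the knob fits in 4 ways.
- shaft (a joint): How far the sprung shaft with the hub is pressed down, in m: 0 released, 0.008 bottomed on its stop. It takes about 4 N to start moving and about 10 N to bottom. It springs back when let go.
- rack: White plastic drying rack, fixed: drip tray 200 (x) by 220 (y) by 22 mm high, a 48 mm post in its middle, 155 mm high (the hub stands 10 mm proud of it), and round the post an oval tier, 160 by 200 mm, whose prongs end at most 150 mm above the dresser. Origin: centre of its underside, under the post.
- tray: Wooden tray, fixed, 174 mm (x) by 246 mm (y), 26 mm high, walls 6 mm, floor 6 mm thick, divided into 2 (x) by 3 (y) compartments about 78 mm by 74 mm. Origin: centre of its underside. Four compartments hold a pacifier, one the knob, one is empty.
- pacifier_clay: Terracotta-brown pacifier lying nipple up, 44 mm long, 32 mm high. Origin: centre of its underside. Leave alone.
- pacifier_sage: Grey-green pacifier, same size and origin. Leave alone.
- pacifier_sand: Sand-coloured pacifier, same size and origin. Leave alone.
- pacifier_mocha: Dark brown pacifier, same size and origin. Leave alone.
- cup: White ceramic cup, 80 mm in diameter, 88 mm high, standing on the dresser beyond the rack. Origin: centre of its underside. Leave alone.
- tin: Closed round aluminium tin, 75 mm in diameter, 64 mm high, on the dresser to the right of the rack. Origin: centre of its underside. Leave alone.
- grip (a point): Middle of the knob's bar grip, on its axis 46 mm above the foot; knob's axes. The bar is 44 mm long along x, 12 mm thick along y and spans 30 to 58 mm above the foot: 28 mm above the skirt's top. It lines up with two of the ribs.
Mind the look-alikes: they are no part of the job. There is more than one size of the knob; the one meant has the size given above.

How it is judged (in metres and radians):
On the way, in this order (a step that is already met when the one before it is completed fails the run):
1. the knob is lifted clear of the tray in the fingers (height (world z) of knob above 0.05 m and contact force between the fingers and knob above 1 N), for 0.2 s.
2. the splines mesh: the stem is at least 10 mm down the socket, its ribs in the slots (z of seat in the frame of socket below 0.012 m and horizontal distance between seat and socket below 0.004 m and (angle between the x axis of seat and the x axis of socket, either way round below 0.2 rad or angle between the x axis of seat and the y axis of socket, either way round below 0.2 rad)), for 0.1 s.
At the end, for the whole second after the job is handed in: The knob is home in the socket (skirt within 2 mm of the hub's rim, on its axis within 3 mm, upright within 0.1 rad, ribs in the slots), the fingers grip it (over 2 N) and hold the sprung shaft pressed down by more than 6.5 of its 8 mm, still, through the last second (z of seat in the frame of socket between -0.003 and 0.002 m and horizontal distance between seat and socket below 0.003 m and angle between knob's own z axis and vertical below 0.1 rad and (angle between the x axis of seat and the x axis of socket, either way round below 0.2 rad or angle between the x axis of seat and the y axis of socket, either way round below 0.2 rad) and value of joint shaft above 0.0065 m and contact force between the fingers and knob above 2 N and linear speed of knob below 0.02 m/s); the arm keeps its last pose, push and grip.
It fails at once if a pacifier is pushed more than 20 mm or lifted (distance of any of pacifier_clay, pacifier_sage, pacifier_sand, pacifier_mocha from where it was at the start of the episode above 0.02 m).
It fails at once if the cup or the tin is moved more than 20 mm or tipped (distance of any of cup, tin from where it was at the start of the episode above 0.02 m or angle between any of cup, tin's own z axis and vertical above 0.3 rad).
It also fails if it takes over 45 s, if anything falls off the work surface, if the arm or the gripper's body presses on something with over 40 N, if the wrist force passes 120 N, or if a joint passes its speed limit or range.

## Working session

There is one attempt and no reset: what is moved stays moved. The work goes in short steps, Python scripts to look and compute and a tool call to move; the robot and the scene stay as the last step left them, time stands still between calls to the robot, and variables do not carry over. Pictures are saved under pics/ and viewed, at most 11 in all, crops included, and the job is handed in when it is done.

Besides the shell and the picture viewer there is one more tool, called after "Call:" in YAML: its name, and indented under it one key for each argument. step_arm: Moves the arm, as the interface text tells. Its arguments: {"type":"object","properties":{"steps":{"type":"string"},"hand":{"type":"number"},"force":{"type":"number"}},"required":["steps"]}

```bash
mkdir -p pics; ls
cat > h.py <<'E'
import numpy as np, cv2
from plant import monitor, eyes, order, env
def save(p,n): cv2.imwrite(f'pics/{n}.png',p['frame'][:,:,::-1])
def ray(p,px):
    K,T=np.array(p['K']),np.array(p['pose'])
    d=np.linalg.inv(K)@[px[0],px[1],1]; d=np.array([d[0],-d[1],-d[2]])
    return T[:3,3],T[:3,:3]@d
def at(p,px,z):
    o,d=ray(p,px); return o+d*(z-o[2])/d[2]
def proj(p,X):
    T=np.array(p['pose']); c=T[:3,:3].T@(np.asarray(X)-T[:3,3]); q=np.array(p['K'])@[c[0],-c[1],-c[2]]
    return q[:2]/q[2]
def tri(obs):
    A=np.zeros((3,3));b=np.zeros(3)
    for p,px in obs:
        o,d=ray(p,px); d=d/np.linalg.norm(d); M=np.eye(3)-np.outer(d,d); A+=M;b+=M@o
    return np.linalg.solve(A,b)
E
python3 - <<'E'
from h import *
np.set_printoptions(precision=4,suppress=True)
ims=[]
for n in ['top','side','wrist']:
    p=eyes.get_image(n); ims.append(p['frame']); print(n,p.keys(),p['K'],p['pose'])
    for t in ['knob','socket','tray','tin','cup','rack']:
        print(t,[(np.round(r['position']),round(r['score'],2)) for r in eyes.search_frame(t,p)[:3]])
    save(p,n+'0')
print(monitor.read_state())
E
```

```text
pics
top dict_keys(['frame', 'K', 'pose', 'shot']) [[433.243    0.     251.6219]
 [  0.     433.243  198.7996]
 [  0.       0.       1.    ]] [[-0.0263  0.9806 -0.1941  0.2691]
 [-0.9996 -0.0246  0.0113 -0.0075]
 [ 0.0063  0.1944  0.9809  1.5827]
 [ 0.      0.      0.      1.    ]]
knob [(array([129., 281.]), 0.84)]
socket []
tray [(array([168., 229.]), 0.76), (array([281., 213.]), 0.4)]
tin [(array([376., 222.]), 0.88)]
cup [(array([237., 142.]), 0.72)]
rack [(array([282., 219.]), 0.6)]
side dict_keys(['frame', 'K', 'pose', 'shot']) [[360.0608   0.     253.8845]
 [  0.     360.0608 195.7647]
 [  0.       0.       1.    ]] [[-0.9427  0.1893 -0.2746  0.2752]
 [-0.3335 -0.5165  0.7887  0.776 ]
 [ 0.0075  0.8351  0.5501  0.6911]
 [ 0.      0.      0.      1.    ]]
knob [(array([301., 374.]), 0.72), (array([241., 348.]), 0.55)]
socket [(array([283., 172.]), 0.69)]
tray [(array([242., 318.]), 0.58)]
tin [(array([310., 161.]), 0.91)]
cup [(array([178., 208.]), 0.96)]
rack [(array([282., 213.]), 0.87)]
wrist dict_keys(['frame', 'K', 'pose', 'shot']) [[315.9423   0.     261.2949]
 [  0.     315.9423 190.5876]
 [  0.       0.       1.    ]] [[ 0.2508  0.9236  0.2899  0.2045]
 [-0.968   0.2393  0.0752 -0.4887]
 [ 0.0001 -0.2995  0.9541  0.3741]
 [ 0.      0.      0.      1.    ]]
knob []
socket []
tray []
tin []
cup []
rack []
{'time': 1.05, 'qpos': array([-88.259 ,  17.9294,  85.8102,   0.0015,  76.2614, -12.7997]), 'qvel': array([-0.0133,  0.0214, -0.0712, -0.0536, -0.0102,  0.0592]), 'joint_efforts': array([  0.0005, -41.2171, -25.9902,  -0.0001,   0.0007,   0.    ]), 'tool_pos': array([ 0.1318, -0.5082,  0.2453]), 'eef_rot': array([-179.9994,   -0.0016,   14.5404]), 'wrist_force': array([-0.1419, -0.1473,  0.7527]), 'torque': array([-0.0056, -0.0144,  0.0102]), 'finger_force': 0.0, 'grip_width': 0.08539695438829494}
```

View pics/top0.png

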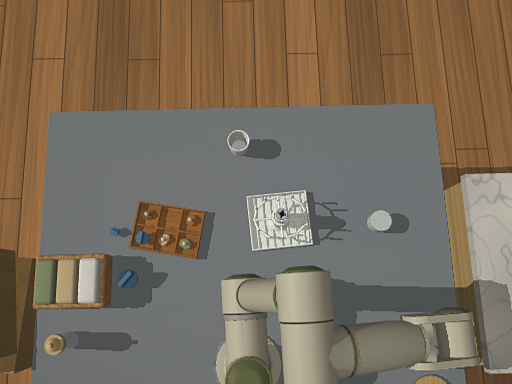

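View pics/side0.png

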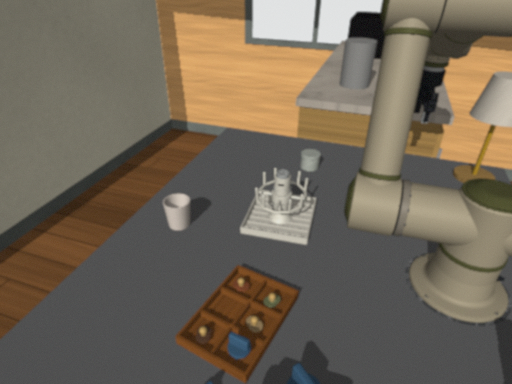

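Top view: the knob stands in the tray's lower-left compartment at (142,238). A larger knob lies outside the tray at (129,281) and a smaller one at (116,231), and both are look-alikes. The hub is at (281,214). In the side view the knob is at (238,346) and the hub at (283,174).

Run:
```python
from h import *
np.set_printoptions(precision=4,suppress=True)
a=eyes.get_image('top');b=eyes.get_image('side')
print('knob',tri([(a,(142,238)),(b,(238,346))]))
print('hub',tri([(a,(281,213.5)),(b,(283,172))]))
for n,c in [('tray corners',[(137,203),(208,207),(197,259),(131,247)])]:
  for q in c: print(n,at(a,q,.026))
print('cup',at(a,(237,142),.05),'tin',at(a,(380,221),.064))
def crop(p,c,w): 
    x,y=c; return cv2.resize(p['frame'][y-w:y+w,x-w:x+w],(390,390),interpolation=cv2.INTER_CUBIC)
im=np.vstack([np.hstack([crop(a,(150,238),32),crop(a,(281,214),32)]),])
cv2.imwrite('pics/c1.png',im[:,:,::-1])
```

```text
knob [0.4449 0.3698 0.0378]
hub [ 0.497  -0.1194  0.1703]
tray corners [0.572  0.3933 0.026 ]
tray corners [0.5507 0.1345 0.026 ]
tray corners [0.3635 0.1749 0.026 ]
tray corners [0.4122 0.4107 0.026 ]
cup [0.7881 0.0234 0.05  ] tin [ 0.4781 -0.4777  0.064 ]
```

View pics/c1.png

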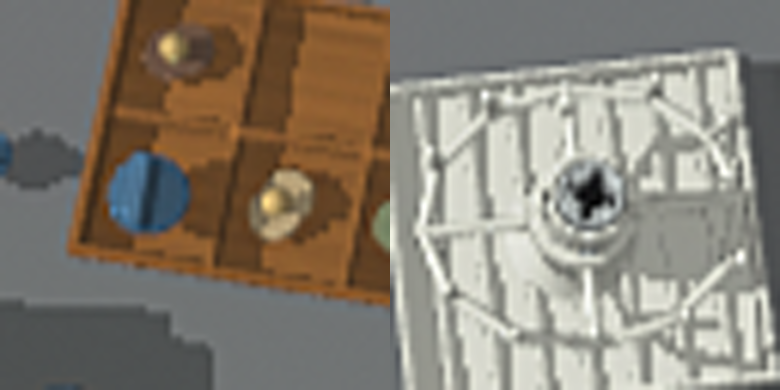

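The knob in the tray has its bar roughly along world x. The hub's cross is clearly visible. I'll swing to above the hub first and look with the wrist camera on the way.

Call:
step_arm:
  steps: "0 0 -0.8 0.8;0 0 -0.8 0.8;0 0 -0.8 0.8;0.71 -0.93 0 0;0.71 -0.93 0 0;0.71 -0.93 0 0;0.71 -0.93 0 0;0.71 -0.93 0 0;0.71 -0.93 0 0;0.71 -0.93 0 0;0.71 -0.93 0 0;0.71 -0.93 0 0;0.71 -0.93 0 0;0.71 -0.93 0 0;0.71 -0.93 0 0;0.71 -0.93 0 0;0.71 -0.93 0 0;0 0 0 0"
  hand: 1

```text
time: 3.4
tool_pos: [0.4297, -0.1155, 0.3172]
eef_rot: [-180.0, 0.0, 0.3]
wrist_force: [-0.1, -0.2, -0.6]
grip_width: 0.0857
finger_force: 0.0
```

Run:
```python
from h import *
import pickle
p=eyes.get_image('wrist'); pickle.dump(p,open('hub1.pkl','wb'))
print(proj(p,[.497,-.1194,.165]), [(r['position'],r['score']) for r in eyes.search_frame('socket',p)])
save(p,'hub1'); print(monitor.read_state()['tool_pos'],monitor.read_state()['eef_rot'])
```

```text
[266.68611193 101.14561306] [([271.7, 99.0], 0.8)]
[ 0.42891205 -0.11693358  0.31725071] [1.79991164e+02 1.56461135e-02 1.74895891e-01]
```

View pics/hub1.png

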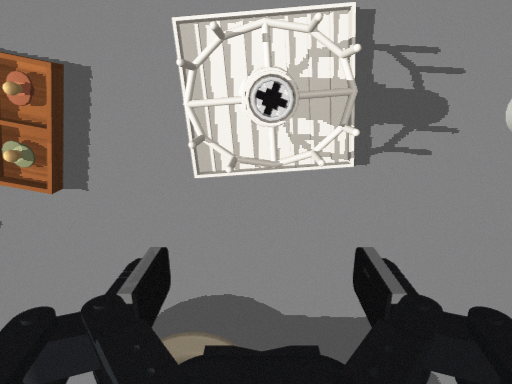

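The hub's splined mouth is at about (271,98). Its cross is rotated by some angle from the image axes. I'll take a second view after a shift for the height, then go on to the knob.

Call:
step_arm:
  steps: "-0.5 -1 0 0;-0.5 -1 0 0;-0.5 -1 0 0;0 0 0 0"

```text
time: 4.0
tool_pos: [0.3831, -0.0266, 0.3177]
eef_rot: [180.0, -0.1, 0.2]
wrist_force: [0.4, 0.2, -0.2]
grip_width: 0.0856
finger_force: 0.0
```

Run:
```python
from h import *
import pickle
np.set_printoptions(precision=4,suppress=True)
p=eyes.get_image('wrist'); pickle.dump(p,open('hub2.pkl','wb'))
a=pickle.load(open('hub1.pkl','rb'))
def find(p):
    g=cv2.cvtColor(p['frame'],cv2.COLOR_RGB2GRAY); X=proj(p,[.497,-.1194,.165]); x,y=X.astype(int); w=30
    x0,y0=max(x-w,0),max(y-w,0); c=g[y0:y+w,x0:x+w]; m=(c<60).astype(np.uint8)
    n,l,s,ce=cv2.connectedComponentsWithStats(m,connectivity=4)
    i=1+np.argmax(s[1:,4]); ys,xs=np.nonzero(l==i); xs=xs+x0;ys=ys+y0
    xmm=cv2.convexHull(np.c_[xs,ys].astype(np.float32)); ctr=np.array(cv2.minEnclosingCircle(xmm)[0])
    W=np.array([at(p,(u,v),.165) for u,v in zip(xs,ys)])[:,:2]; C=at(p,ctr,.165)[:2]
    d=W-W.mean(0); r=np.hypot(*d.T); th=np.arctan2(d[:,1],d[:,0]); k=r>.009
    print('n',len(xs),'ctr',ctr,ce[i]+[x0,y0],'world',C,W.mean(0),'angle mod90',np.degrees(np.angle(np.sum(np.exp(4j*th[k]))))/4,'rmax',r.max())
    return ce[i]+[x0,y0]
q1=find(a);q2=find(p)
print([(r['position'],r['score']) for r in eyes.search_frame('socket',p)])
print('tri',tri([(a,q1),(p,q2)]))
pts=np.hstack([cv2.resize(f['frame'][int(q[1])-24:int(q[1])+24,int(q[0])-24:int(q[0])+24],(390,390),interpolation=cv2.INTER_CUBIC) for f,q in((a,q1),(p,q2))])
cv2.imwrite('pics/c2.png',pts[:,:,::-1])
```

```text
n 470 ctr [271.  98.] [271.2319  98.3596] world [ 0.4996 -0.1231] [ 0.4993 -0.1233] angle mod90 -18.674538977688623 rmax 0.013481940890199478
n 265 ctr [375.9087  41.7783] [376.166   41.5547] world [ 0.4973 -0.1193] [ 0.4974 -0.1195] angle mod90 -20.76543166320112 rmax 0.010788840708224268
[([380.8, 39.0], 0.81)]
tri [ 0.4991 -0.1236  0.1528]
```

View pics/c2.png

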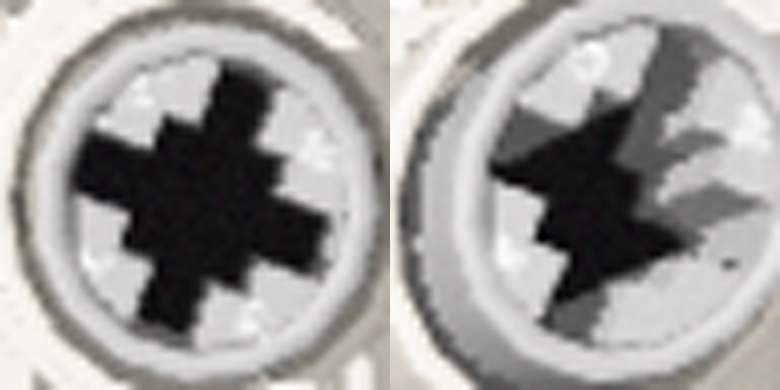

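Call:
step_arm:
  steps: "0.1 -1 0 0;0.1 -1 0 0;0.1 -1 0 0;0.1 -1 0 0;0.1 -1 0 0;0.1 -1 0 0;0.1 -1 0 0;0.1 -1 0 0;0.1 -1 0 0;0.1 -1 0 0;0.1 -1 0 0;0.1 -1 0 0;0.1 -0.7 0 0;0 0 0 0;0 0 0 0"

```text
time: 5.98
tool_pos: [0.4225, 0.3531, 0.317]
eef_rot: [180.0, 0.0, 0.1]
wrist_force: [-0.5, 0.5, 0.4]
grip_width: 0.0854
finger_force: 0.0
```

Run:
```python
from h import *
import pickle
p=eyes.get_image('wrist'); pickle.dump(p,open('k1.pkl','wb'))
print(proj(p,[.445,.37,.04]), [(r['position'],r['score']) for r in eyes.search_frame('knob',p)])
save(p,'k1'); s=monitor.read_state();print(s['tool_pos'],s['eef_rot'],s['time'])
```

```text
[248.1473629  134.64866079] [([246.8, 134.5], 0.94), ([171.9, 109.2], 0.92), ([359.6, 151.3], 0.64)]
[0.4222878  0.35318964 0.31739658] [ 1.79993335e+02 -8.68823477e-03  7.02279280e-02] 6.075
```

View pics/k1.png

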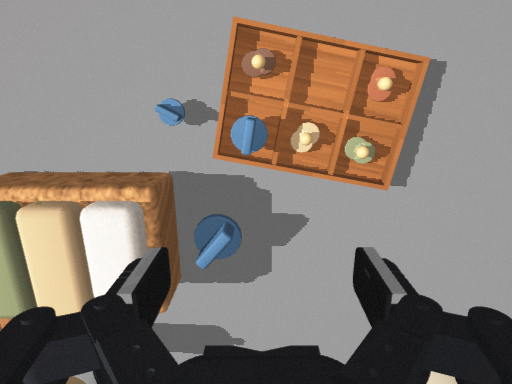

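The wrist view shows the target knob at (248,134) in the tray. The larger look-alike is at (218,238) and the smaller at (172,110). I'll measure its pose by fitting the model to the image.

```bash
cat >> h.py <<'E'
import pickle
from scipy.optimize import minimize
def boxpts(L,Wd,z0,z1): return np.array([[sx*L/2,sy*Wd/2,z] for sx in(-1,1) for sy in(-1,1) for z in(z0,z1)])
th=np.linspace(0,2*np.pi,40,endpoint=False)
DISC=np.array([[.024*np.cos(t),.024*np.sin(t),z] for t in th for z in(.022,.030)])
BAR=boxpts(.044,.012,.03,.058)
def sil(p,x,y,z,yaw,parts,shape,o,s):
    c,sn=np.cos(yaw),np.sin(yaw); R=np.array([[c,-sn,0],[sn,c,0],[0,0,1]]); m=np.zeros(shape,np.uint8)
    for P in parts:
        q=np.array([(proj(p,R@v+[x,y,z])-o)*s for v in P],np.float32)
        cv2.fillConvexPoly(m,np.round(cv2.convexHull(q)*16).astype(np.int32),255,shift=4)
    return m
E
python3 - <<'E'
from h import *
p=pickle.load(open('k1.pkl','rb')); x,y,w,s=248,134,28,12
c=cv2.resize(p['frame'][y-w:y+w,x-w:x+w],None,fx=s,fy=s,interpolation=cv2.INTER_CUBIC)
h=cv2.cvtColor(c,cv2.COLOR_RGB2HSV)
m=((h[...,0]>95)&(h[...,0]<125)&(h[...,1]>90)).astype(np.uint8)*255
n,l,st,ce=cv2.connectedComponentsWithStats(m); i=1+np.argmax(st[1:,4]); m=(l==i).astype(np.uint8)*255
o=np.array([x-w,y-w])-.5+.5/s
f=lambda v,z=.006: np.sum(sil(p,v[0]/1e3,v[1]/1e3,z,np.radians(v[2]),[DISC,BAR],m.shape,o,s)!=m)
for z in (.002,.006,.010):
    best=min((minimize(f,[445,370,a],args=(z,),method='Nelder-Mead',options=dict(initial_simplex=[[445,370,a],[450,370,a],[445,375,a],[445,370,a+20]])) for a in(-20,0,20)),key=lambda r:r.fun)
    print(z,best.x,best.fun,(m>0).sum())
    if z==.006: B=best.x
cc,_=cv2.findContours(sil(p,B[0]/1e3,B[1]/1e3,.006,np.radians(B[2]),[BAR],m.shape,o,s),0,2); d=c.copy(); cv2.drawContours(d,cc,-1,(255,0,0),1)
cc,_=cv2.findContours(m,0,2); cv2.drawContours(d,cc,-1,(0,255,0),1)
im=cv2.resize(d,(560,560)); cv2.imwrite('pics/c3.png',im[:,:,::-1])
E
```

```text
0.002 [443.65975722 370.06675265  74.45456747] 12456.0 148387
0.006 [443.88214586 370.01788677  73.35875337] 14608.0 148387
0.01 [444.15095607 369.8198052   71.28600349] 16923.0 148387
```

View pics/c3.png

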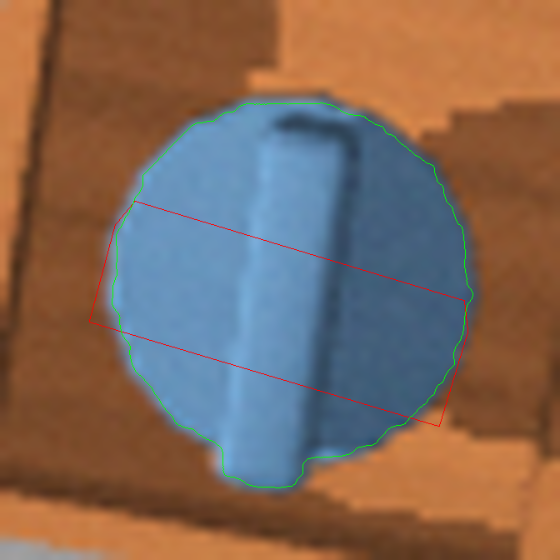

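The fit's yaw is wrong: the outline is ruled by the disc. The crop shows the bar's top face running from about (308,132) to (260,483), so I'll use those end points and fit the position with the yaw fixed.

Run:
```python
from h import *
np.set_printoptions(precision=4,suppress=True)
p=pickle.load(open('k1.pkl','rb'));f=lambda X,Y:(220+X/10-.5,106+Y/10-.5)
for z in(.060,.064):
    a=at(p,f(308,132),z);b=at(p,f(260,483),z); print(a,b,(a+b)/2,np.linalg.norm(a-b),np.degrees(np.arctan2(a[1]-b[1],a[0]-b[0])))
print('disc',at(p,f(290,278),.036), 'dia', np.linalg.norm(at(p,f(107,280),.036)-at(p,f(475,280),.036)))
```

```text
[0.4665 0.3664 0.06  ] [0.4241 0.3727 0.06  ] [0.4453 0.3696 0.06  ] 0.04287678325633058 -8.482814514366954
[0.4668 0.3663 0.064 ] [0.4249 0.3725 0.064 ] [0.4459 0.3694 0.064 ] 0.04243228333293754 -8.482814514366993
disc [0.4462 0.3697 0.036 ] dia 0.047346390041343764
```

Call:
step_arm:
  steps: "0.79 -0.54 0 0;0 0 -0.0 0.72;0 0 0 0.72;0 0 0.8 0;0 0 0.8 0;0 0 0.8 0;0 0 0.8 0;0 0 0.8 0;0 0 0.8 0;0 0 0.8 0;0 0 0.6 0;0 0 0.3 0;0 0 0 0;0 0 0 0"
  hand: 0

```text
time: 7.82
tool_pos: [0.4459, 0.3705, 0.1232]
eef_rot: [-180.0, -0.1, -8.5]
wrist_force: [-0.2, -0.8, 1.0]
grip_width: 0.0428
finger_force: 0.0
```

Run:
```python
from h import *
p=eyes.get_image('wrist'); pickle.dump(p,open('k2.pkl','wb')); save(p,'k2')
print(proj(p,[.446,.3695,.064]), [(r['position'],r['score']) for r in eyes.search_frame('knob',p)])
s=monitor.read_state();print(s['tool_pos'],s['eef_rot'],s['time'],env.tip_reach)
```

```text
[263.06264408 214.51111842] [([126.2, 177.5], 0.81), ([241.1, 338.7], 0.63), ([259.1, 201.4], 0.58)]
[0.44582714 0.37053011 0.12304547] [-1.79954956e+02 -6.08012335e-02 -8.49669379e+00] 7.925 0.014
```

View pics/k2.png

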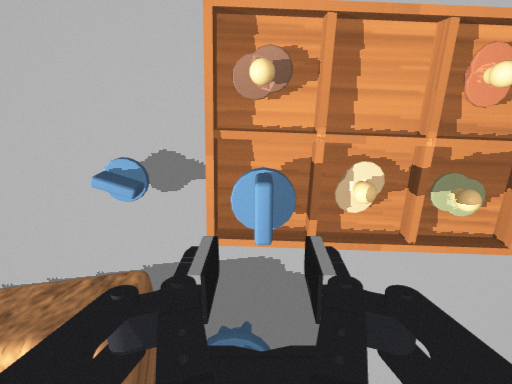

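Run:
```python
from h import *
np.set_printoptions(precision=4,suppress=True)
a=pickle.load(open('k1.pkl','rb'));p=pickle.load(open('k2.pkl','rb'))
F=lambda X,Y:(220+X/10-.5,106+Y/10-.5)
far=tri([(a,F(308,132)),(p,(263.5,172))]);near=tri([(a,F(260,483)),(p,(263.5,243))])
print(far,near,(far+near)/2)
print(at(p,(263.5,172),.064),at(p,(263.5,243),.064))
print('basket',tri([(a,(174,173)),(p,(150,272))]))
```

```text
[0.4636 0.367  0.0236] [0.4241 0.3726 0.0601] [0.4439 0.3698 0.0418]
[0.4736 0.3651 0.064 ] [0.4261 0.3722 0.064 ]
basket [0.3877 0.4764 0.0131]
```

Call:
step_arm:
  steps: "0 0.03 0.7 0;0 0 0.7 0;0 0 0.5 0;0 0 0.3 0;0 0 0.1 0;0 0 0 0"

```text
time: 8.68
tool_pos: [0.4456, 0.3696, 0.0536]
eef_rot: [-180.0, -0.0, -8.5]
wrist_force: [0.4, 0.6, -0.3]
grip_width: 0.0425
finger_force: 0.0
```

Call:
step_arm:
  steps: "0 0 0 0;0 0 0 0;0 0 0 0;0 0 0 0"
  hand: -1
  force: 70

```text
time: 9.18
tool_pos: [0.4457, 0.3697, 0.0539]
eef_rot: [-180.0, -0.1, -8.5]
wrist_force: [0.3, 0.1, 5.4]
grip_width: 0.0104
finger_force: 70.0
```

Gripped. Now I'll lift, turn to the hub's angle and move to a viewing place beside the hub.

Call:
step_arm:
  steps: "0 0 -0.5 0;0 0 -1 0;0 0 -1 0;0 0 -1 0;0 0 -1 0;0 0 -1 0.57;0 0 -1 0.57;0 0 -0.5 0.57;0 0 0 0"

```text
time: 10.3
tool_pos: [0.4455, 0.3696, 0.2646]
eef_rot: [-179.9, -0.1, -18.7]
wrist_force: [-0.7, -0.5, -1.3]
grip_width: 0.0102
finger_force: 69.3
```

Call:
step_arm:
  steps: "0.31 1 0 0;0.31 1 0 0;0.31 1 0 0;0.31 1 0 0;0.31 1 0 0;0.31 1 0 0;0.31 1 0 0;0.31 1 0 0;0.31 1 0 0;0.31 1 0 0;0.31 1 0 0;0.31 1 0 0;0.31 1 0 0;0.31 1 0 0;0.31 0.95 0 0;0 0 0 0;0 0 0 0;0 0 0 0"

```text
time: 12.55
tool_pos: [0.4332, -0.0992, 0.2632]
eef_rot: [-180.0, 0.0, -18.7]
wrist_force: [0.6, 0.3, -1.2]
grip_width: 0.0105
finger_force: 69.2
```

Run:
```python
from h import *
p=eyes.get_image('wrist'); pickle.dump(p,open('m1.pkl','wb')); save(p,'m1')
s=monitor.read_state();print(s['tool_pos'],s['eef_rot'],s['time'],s['finger_force'])
print(proj(p,[.499,-.122,.165]),proj(p,s['tool_pos']), [(r['position'],r['score']) for r in eyes.search_frame('socket',p)])
```

```text
[ 0.43324048 -0.0993019   0.2632515 ] [-1.79995621e+02  7.92549162e-03 -1.86777272e+01] 12.6 69.2482316493988
[261.8619321  99.7720883] [261.35009079 262.48421556] [([267.8, 97.0], 0.93), ([32.3, 244.1], 0.71)]
```

View pics/m1.png

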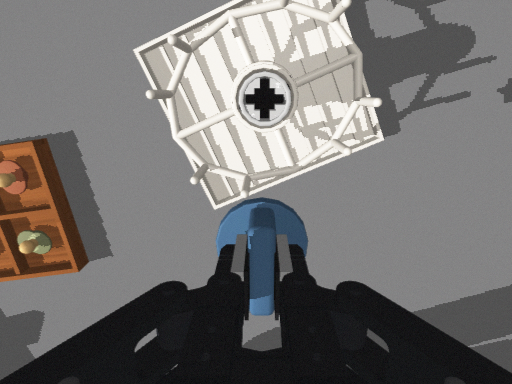

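The cross at (265,98) is now aligned with the image axes, and the knob is held squarely in front at (262,240). I'll measure the hub and the held knob from this one picture.

Run:
```python
from h import *
np.set_printoptions(precision=4,suppress=True)
p=pickle.load(open('m1.pkl','rb'));tp=np.array([.4332,-.0993,.2632]);yaw=np.radians(-18.7)
g=cv2.cvtColor(p['frame'],cv2.COLOR_RGB2GRAY); c=g[73:123,238:290]; m=(c<60).astype(np.uint8)
n,l,s,ce=cv2.connectedComponentsWithStats(m,connectivity=4); i=1+np.argmax(s[1:,4]); ys,xs=np.nonzero(l==i); xs+=238; ys+=73
print('bbox',xs.min(),xs.max(),ys.min(),ys.max(),'mean',xs.mean(),ys.mean())
W=np.array([at(p,q,.1635) for q in zip(xs,ys)])[:,:2];d=W-W.mean(0);t=np.arctan2(d[:,1],d[:,0]);k=np.hypot(*d.T)>.009
print('hub',W.mean(0),at(p,((xs.min()+xs.max())/2,(ys.min()+ys.max())/2),.1635),'ang',np.degrees(np.angle(np.exp(4j*t[k]).sum()))/4)
# knob mask
h=cv2.cvtColor(p['frame'],cv2.COLOR_RGB2HSV); b=((h[...,0]>95)&(h[...,0]<125)&(h[...,1]>90)&(h[...,2]>60)).astype(np.uint8)
b[:190]=0
ys,xs=np.nonzero(b[:, 200:320]); xs+=200
# outline: first blue from the top in each column, extremes per row
pts=[(x,ys[xs==x].min()-.5) for x in range(222,303) if (xs==x).any()]
pts+= [(xs[ys==y].min()-.5,y) for y in range(215,245)]+[(xs[ys==y].max()+.5,y) for y in range(215,245)]
pts=np.array(pts,np.float32)
R=np.array([[np.cos(yaw),-np.sin(yaw)],[np.sin(yaw),np.cos(yaw)]])
def f(v,dz):
    X=tp[:2]+R@(np.array(v)/1e3); q=np.array([proj(p,[X[0]+a[0],X[1]+a[1],tp[2]-dz+a[2]]) for a in DISC],np.float32)
    H=cv2.convexHull(q); return np.mean([abs(cv2.pointPolygonTest(H,(float(a),float(b)),True)) for a,b in pts])
for dz in(.044,.048,.052):
    r=minimize(f,[0,0],args=(dz,),method='Nelder-Mead',options=dict(initial_simplex=[[0,0],[3,0],[0,3]])); print(dz,r.x,r.fun)
```

```text
bbox 246 283 78 117 mean 264.1535269709544 98.2420470262794
hub [ 0.4994 -0.1238] [ 0.4998 -0.1242  0.1635] ang -18.612810216415582
0.044 [-0.21    0.1807] 0.7142227026284136
0.048 [-1.4217  0.0973] 0.3715035568025516
0.052 [-2.5455  0.0953] 0.32380114067870425
```

Call:
step_arm:
  steps: "0.8 0.07 0 0;0.8 0 0 0;0.78 0 0 0;0 0 0.6 0;0 0 0.6 0;0 0 0.2 0;0 0 0 0;0 0 0 0;0 0 0 0"

```text
time: 13.78
tool_pos: [0.5004, -0.1251, 0.2218]
eef_rot: [180.0, -0.1, -18.8]
wrist_force: [-0.1, 0.4, -0.4]
grip_width: 0.0106
finger_force: 69.3
```

Run:
```python
from h import *
p=eyes.get_image('wrist'); pickle.dump(p,open('n1.pkl','wb'));q=eyes.get_image('side'); pickle.dump(q,open('n2.pkl','wb'))
s=monitor.read_state();print(s['tool_pos'],s['eef_rot'],s['time'],s['finger_force'])
u,v=proj(q,[.4995,-.124,.18]).astype(int);print(u,v)
A=cv2.resize(p['frame'][150:300,190:340],(400,400),interpolation=cv2.INTER_CUBIC)
B=cv2.resize(q['frame'][v-25:v+25,u-25:u+25],(400,400),interpolation=cv2.INTER_CUBIC)
cv2.imwrite('pics/n.png',np.hstack([A,B])[:,:,::-1])
```

```text
[ 0.50028182 -0.12502381  0.22162191] [ 1.79996212e+02 -3.26123711e-02 -1.87578925e+01] 13.875 69.25660371780396
282 168
```

View pics/n.png

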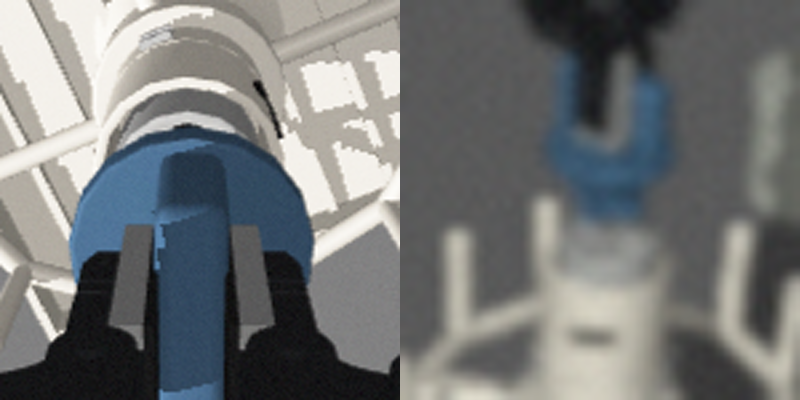

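Both views show the stem centred over the hub. I'll descend gently and watch the force.

Call:
step_arm:
  steps: "0 -0.02 0.15 0;0 0 0.1 0;0 0 0.1 0;0 0 0.05 0;0 0 0.05 0;0 0 0 0"

```text
time: 14.62
tool_pos: [0.4999, -0.1242, 0.2075]
eef_rot: [-180.0, 0.1, -18.8]
wrist_force: [-5.1, 3.7, -0.4]
grip_width: 0.0105
finger_force: 69.5
```

Call:
step_arm:
  steps: "-0.03 -0.01 0 0;0 0 0.05 0;0 0 0.05 0;0 0 0 0"

```text
time: 15.12
tool_pos: [0.4997, -0.1238, 0.2047]
eef_rot: [-180.0, -0.0, -18.8]
wrist_force: [-3.0, 0.4, -0.9]
grip_width: 0.0106
finger_force: 69.3
```

Call:
step_arm:
  steps: "-0.02 0 0.1 0;0 0 0.1 0;0 0 0.1 0;0 0 0 0"

```text
time: 15.62
tool_pos: [0.4991, -0.1237, 0.1955]
eef_rot: [-180.0, 0.0, -18.8]
wrist_force: [0.3, -0.3, 0.1]
grip_width: 0.0105
finger_force: 69.4
```

Call:
step_arm:
  steps: "0 0 0.1 0;0 0 0.05 0;0 0 0.05 0;0 0 0 0"

```text
time: 16.12
tool_pos: [0.4991, -0.1237, 0.19]
eef_rot: [180.0, -0.0, -18.8]
wrist_force: [-1.3, -0.2, 3.6]
grip_width: 0.0103
finger_force: 69.8
```

Seating has begun (3.6 N). Next I'll press down.

Call:
step_arm:
  steps: "0 0 0.1 0;0 0 0.05 0;0 0 0.05 0;0 0 0 0"

```text
time: 16.62
tool_pos: [0.4992, -0.1237, 0.1842]
eef_rot: [180.0, -0.0, -18.8]
wrist_force: [-2.2, 0.9, 7.9]
grip_width: 0.0106
finger_force: 70.5
```

Call:
step_arm:
  steps: "0 0 0.05 0;0 0 0.05 0;0 0 0 0"

```text
time: 17.0
tool_pos: [0.4993, -0.1237, 0.1827]
eef_rot: [180.0, -0.1, -18.7]
wrist_force: [-6.5, 2.7, 19.6]
grip_width: 0.0107
finger_force: 72.4
```

The shaft has bottomed (19.6 N). I'll relieve the small side load, settle and check.

Call:
step_arm:
  steps: "-0.02 -0.005 0 0;0 0 0 0;0 0 0 0;0 0 0 0;0 0 0 0"

```text
time: 17.62
tool_pos: [0.4992, -0.1237, 0.1827]
eef_rot: [180.0, -0.2, -18.7]
wrist_force: [-5.1, 1.6, 18.0]
grip_width: 0.0108
finger_force: 72.1
```

Run:
```python
from h import *
p=eyes.get_image('wrist');q=eyes.get_image('side')
s=monitor.read_state();print(s['tool_pos'],s['eef_rot'],s['time'],s['finger_force'],s['wrist_force'],s['torque'])
u,v=proj(q,[.4995,-.124,.16]).astype(int)
A=cv2.resize(p['frame'][130:300,180:350],(400,400),interpolation=cv2.INTER_CUBIC)
B=cv2.resize(q['frame'][v-25:v+25,u-25:u+25],(400,400),interpolation=cv2.INTER_CUBIC)
cv2.imwrite('pics/z.png',np.hstack([A,B])[:,:,::-1])
```

```text
[ 0.49921027 -0.12369659  0.18274441] [179.96031482  -0.19529436 -18.7521947 ] 17.725 72.10706233978271 [-4.21518519  1.36828745 17.29258612] [ 0.24855823  0.82330525 -0.01314491]
```

View pics/z.png

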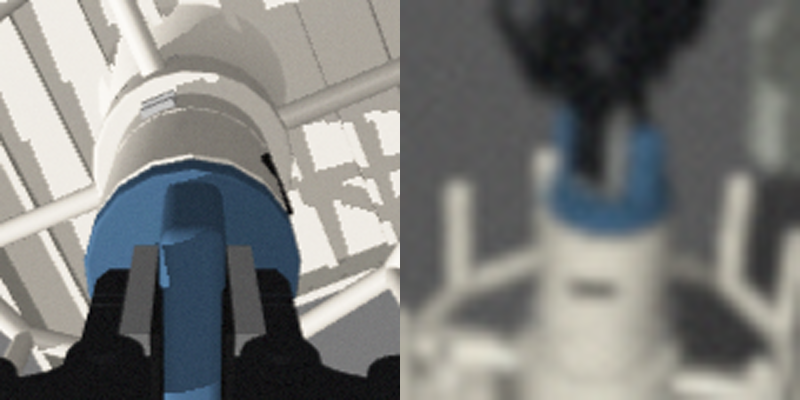

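The skirt sits on the hub just above the post top, the hub's proud part is hidden, and the force shows it is on the stop. I'm handing in.

```bash
python3 -c "
from h import *
print(order.job_done())"
```

```text
the job is handed in; nothing more can be done
None
```

The knob is meshed and seated in the socket. It was handed in at about 18 s, still gripped (72 N) and pressed onto the shaft's stop with about 17 N; the judge's verdict was not returned.

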